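# Pin the flip stop and lock it with the R-clip

### The arm

A 6-joint arm with a two-finger parallel gripper is mounted at the origin on a cart in front of the work surface, level with it; the furniture and walls round the work are solid. World frame = base frame: x ahead of the robot, y to its left, z up, the work surface at z = 0. Lengths are in m, angles in rad, forces in N, time in s.
With the tool pointing down it reaches from about 0.35 to 0.975 m from the base axis. Payload 17.4 kg.
Tool frame: the origin (TCP) lies on the centre line of the jaws, within the pads' length; the fingertips stand 8 mm ahead of it and the grasp point (between the pads) lies 11 mm behind it; z points along the fingers, y is the line along which they close (so a half turn about z gives the same grasp; the last joint's range is limited). The gripper opens to 85 mm and grips with 20 to 120 N. Pads are 22 mm wide; open, the fingers measure 114 mm over their backs; the gripper's body (76 mm by 85 mm) begins 54 mm behind the grasp point. The pads swing forward as they close: fully open they stand 13 mm farther back than shut.
Start: joints at [1.267, 0.116, 1.442, -0, 1.584, -0.038], TCP at [0.177, 0.651, 0.239] pointing down, gripper open.
Joint ranges: [-2.83, 2.83], [-0.83, 2.19], [0.07, 2.5], [-1.14, 4.28], [0.01, 3], [-2.97, 2.97]. Speed limits (rad/s): [1.89, 1.89, 2.22, 3.14, 3.14, 3.14].

### API

Orientations are given as a rotation vector (axis times angle).
In Python, from plant import telemetry, cams, r gives the robot as it stands.
- The arm moves only by the tool arm_command, never from a script. Its argument "targets" is a list of rows, each a list of 5 numbers: the shift along the tool's x, y, z in mm, then the turn about the tool's z in rad, then the finger opening in mm, from 0 to 85.4. In form: [[x, y, z, spin, hand], ...]. A call has exactly 5 rows; each row is the pose to reach, as a shift and turn from the pose commanded when the call began, along the tool's axes at that moment; what a row does not reach only later rows make up. A row lasts 1/10 s, in which the tool goes at most 50 mm and 8.59 degrees, less where a joint would pass 70% of its speed; a pose out of reach is approached as far as the arm can. A call with a gripper value outside its range is refused whole. The fingers move at their own pace and stop on an object; "grip_force" is the grip in N (left out, the last holds). Time passes only in rows, so rows that repeat a pose let the fingers close, or fill a call up. It gives the time, the measured TCP pose, the force, the opening and the grip force at its end, in the units of the state.
- telemetry.observe(): the state, without advancing time (a new reading comes with each control period).
- cams.snapshot(name): name is "side" or "top" or "wrist"; returns (picture, depth): 420x560x3 uint8, blue, green, red; 420x560 float32, m along the optical axis (not along the pixel's ray), 0 where there is no reading.
- cams.camera_info(name): a dict with "fx", "fy", "cx", "cy" (pixels), "k1" (the pictures are not rectified: a ray, as slopes to the right and down, at radius r is drawn at 1 + k1 r^2 times it, then the intrinsics apply), "R" (3x3) and "t" (3): a world point X has camera coordinates R X + t. Camera axes: x right, y down, z forward; pixel columns grow to the right and rows downward; lengths in m; the calibration is good to about 2 mm. A picture is of the moment at which its call begins: read the wrist's pose just before it. camera_info takes no time and is no camera call; for the wrist camera it gives the pose at the moment of the call.
- r.job_done(): hands the job in; it is judged then, once.
The state is a dict: "time": time; "joint_pos": joint angles; "qd": joint speeds; "effort": joint torques, N m; "position": TCP position; "tool_rot": TCP orientation; "wrist_force": force on the tool from outside, world axes, zero at the start; "wrist_torque": the same for the moment, N m; "opening": opening from 0.0 (shut) to 1.0 (fully open); "gripper_force": force on a finger pad.
Only numpy, scipy, OpenCV 4.12 (cv2) and the standard library are available. Lean on these libraries where they do the work, as an engineer would, in place of code of your own. Each camera call takes 0.05 s, during which the arm holds its last target. There are 200 camera calls.

### The job

Push the flip stop's clevis pin fully home into its bracket, then take the R-clip out of the slotted wooden block and push its straight leg down through the cross-hole near the pin's end, until the bent leg has ridden over the pin and sprung closed round it. The pin's depth in the bracket is adjustable, so find the hole by feel; do not force anything, and leave the tools and fasteners lying about where they are.

Things in the scene. Friction and masses are not known exactly. Their poses are not given: they have to be found in the camera images.
- clevis: Flip stop, fixed on the bench: steel base plate 80 (x) x 84 (y) x 8 mm, two grey ears 32 wide, 10 thick, 96 high (outer faces y = +-20), an aluminium stop arm between them pointing to +x. Origin: centre of the underside, z up. A steel pin of 22 mm diameter lies in the ears along y, axis at x = 0, z = 80; 32 mm head at the +y end, free end at -y, cross-hole near the free end.
- head_nominal (a point): Mean place of the outer face of the pin's head (a 14 mm boss, 2 mm proud, included) when home: clevis (0, 41, 80) mm. The head seats on a brass bush screwed into the +y ear, standing out 1 to 21 mm; it does not turn or slide in use and is not measured, so the true face is up to 10 mm either way along y.
- hole_nominal (a point): Mean place of the top mouth of the vertical through cross-hole when the pin is home: clevis (0, -40, 91) mm, on the pin's crest. The true hole is up to 10 mm either way along y (by the same amount as the head), always 81 mm from the outer face of the head; find it by feel or sight. Octagonal, 8.5 mm across flats, no countersink. The pin ends 14 mm beyond it.
- pin (a joint): How far the clevis pin is drawn out of its bracket along the clevis's +y, in m: 0 = home, head against the bush; up to 0.030. It starts 0.018 to 0.028 out. It slides with about 4 N of friction and stays where it is left.
- rack: Wooden block 64 (x) x 44 (y) x 74 mm high (fixed), with a slot 25 (x) x 7 (y) mm through its height in the middle of the top, in which the R-clip hangs. Origin: centre of the underside, z up.
- clip: R-clip of 6 mm wire. Origin: tip of the straight leg, z up along it. Leg z 0 (tip chamfered 1 mm) to 70 mm; rubber grip z 70 to 104, x -8 to +24, y -6 to +6; wire eye above to 121. Sprung bent leg beside it at +x: throat at z 44, flares out to z 27, x 20. It hangs upright in the block, its origin at (-8.5, 0, 4) mm and axes as the block's; draw it 75 mm straight up to free it. 
- clip_tip (a point): Tip of the clip's straight leg (origin of clip). The bent leg meets the pin once the tip is about 15 mm below the pin's axis (26 below its top) and takes about 10 to 20 N to push over. Seated, the tip is 51 to 59 mm below the axis; at 59 the grip's underside rests on the pin.
- clip_grip (a point): Grasp point: clip x 8, y 0, z 99 mm. Grasp across the 12 mm thickness (clip y), fingertips at least 10 mm above the grip's underside so that they clear the bracket's ears.
- clip_hollow (a point): Middle of the hollow between the legs, clip (0, 0, 56) mm: when seated it lies within 5 mm of the pin's axis. The clip's xz plane must stand square to the pin (clip y along clevis y); either way round is right.
- bent_leg (a joint): How far the sprung bent leg is swung out from rest, rad: 0 = closed, about 0.13 while it rides over the widest part of the pin.
- hex_bolt_a: Hex bolt, 56 mm long, lying between block and bracket; a bystander. Origin: centre of its underside.
- hex_bolt_b: Hex bolt, 51 mm long, lying in front; a bystander. Origin: centre of its underside.
- wing_nut_a: Wing nut, 40 mm across, in front; a bystander. Origin: centre of its underside.
- spanner_10: Small combination spanner, 143 mm, in front; a bystander. Origin: centre of its underside.
- carpenter_pencil: Flat carpenter's pencil, 178 mm, at the left; a bystander. Origin: centre of its underside.
There are look-alikes about, which are no part of the job. Leave any red look-alike of the clip alone.

How it is judged:
On the way, in this order (a step that is already met when the one before it is completed fails the run):
1. The clevis pin is pushed home (value of joint pin below 0.002 m), for 0.2 s.
2. The clip's straight leg has passed down through the cross-hole and its bent leg is being sprung open over the pin (x of clip_tip in the frame of clevis between -0.005 and 0.005 m and y of clip_tip in the frame of clevis between -0.054 and -0.026 m and z of clip_tip in the frame of clevis below 0.062 m and value of joint bent_leg above 0.06 rad).
At the end, for the whole second after the job is handed in: Pin home within 3 mm; clip released, at rest, upright within 0.15 rad, square to the pin within 0.25 rad; leg tip within 5 mm of the pin axis sideways, 26 to 54 mm from the bracket's middle toward the free end, over 50 mm below the axis; bent leg closed under 0.04 rad (x of clip_tip in the frame of clevis between -0.005 and 0.005 m and y of clip_tip in the frame of clevis between -0.054 and -0.026 m and value of joint pin below 0.003 m and z of clip_tip in the frame of clevis below 0.03 m and value of joint bent_leg below 0.04 rad and angle between clip's own z axis and vertical below 0.15 rad and angle between the y axis of clip and the y axis of clevis, either way round below 0.25 rad and linear speed of clip below 0.02 m/s); the robot touches nothing.
It fails at once if The clip is pressed against the pin or the bracket with more than 40 N (contact force between clip and clevis above 40 N).
It fails at once if The robot presses on the pin or the bracket with more than 40 N (contact force between the arm and clevis above 40 N).
It fails at once if A tool or fastener lying about is moved by more than 3 cm (distance of any of hex_bolt_a, hex_bolt_b, wing_nut_a, spanner_10, carpenter_pencil from where it was at the start of the episode above 0.03 m).
It also fails if it takes over 58 s, if anything falls off the work surface, if the arm or the gripper's body presses on something with over 40 N, if the wrist force passes 120 N, or if a joint passes its speed limit or range.

## Working session

There is one attempt and no reset: what is moved stays moved. The work goes in short steps, Python scripts to look and compute and a tool call to move; the robot and the scene stay as the last step left them, time stands still between calls to the robot, and variables do not carry over. Pictures are saved under pics/ and viewed, at most 10 in all, crops included, and the job is handed in when it is done.

Besides the shell and the picture viewer there is one more tool, called after "Request:" as name(argument=value, ...) on one line, values as JSON. arm_command: Moves the arm, as the interface text tells. Its arguments: {"type":"object","properties":{"targets":{"type":"array"},"grip_force":{"type":"number"}},"required":["targets"]}

```bash
ls; mkdir -p pics
cat > h.py <<'E'
import numpy as np, cv2
from plant import telemetry, cams, r
from scipy.spatial.transform import Rotation as Ro
def snap(n):
    i=cams.camera_info(n); p,d=cams.snapshot(n); return p,d,i
def pts(d,i):
    v,u=np.mgrid[0:d.shape[0],0:d.shape[1]].astype(np.float64)
    K=np.array([[i['fx'],0,i['cx']],[0,i['fy'],i['cy']],[0,0,1.]])
    uv=np.stack([u,v],-1).reshape(-1,1,2)
    n=cv2.undistortPoints(uv,K,np.array([i['k1'],0,0,0.])).reshape(*d.shape,2)
    c=np.dstack([n[...,0]*d,n[...,1]*d,d])
    X=(c-np.array(i['t']))@np.array(i['R'])
    X[d<=0]=np.nan
    return X
def state():
    s=telemetry.observe(); print('t',round(s['time'],2),'p',np.round(s['position'],4),'R\n',np.round(Ro.from_rotvec(s['tool_rot']).as_matrix(),3),'\nF',np.round(s['wrist_force'],1),'T',np.round(s['wrist_torque'],2),'op',s['opening'],s['gripper_force']); return s
E
python3 - <<'E'
from h import *
state()
for n in('side','top'):
    p,d,i=snap(n); cv2.imwrite(f'pics/{n}0.png',p); np.savez(f'{n}0.npz',X=pts(d,i),p=p)
    print(n,np.round(-np.array(i['R']).T@i['t'],3),np.round(i['R'],2).tolist(),i['fx'],i['k1'])
E
```

```text
pics
t 0.0 p [0.1773 0.6511 0.2385] R
 [[-0.965  0.263 -0.   ]
 [ 0.263  0.965 -0.001]
 [ 0.    -0.001 -1.   ]] 
F [ 0.5  0.5 -0.4] T [ 0.03  0.02 -0.02] op 1.0029711910910466 0.0
side [ 0.423 -1.143  0.461] [[1.0, -0.06, -0.01], [-0.03, -0.37, -0.93], [0.05, 0.93, -0.37]] 382.7116351246154 -0.0045918027746770455
top [ 0.389 -0.168  1.394] [[-0.03, -1.0, -0.02], [-1.0, 0.03, -0.06], [0.06, 0.01, -1.0]] 479.657009547024 -0.07399374258412973
```

View pics/side0.png

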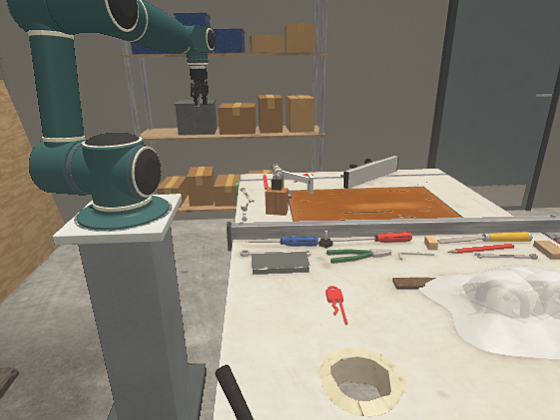

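View pics/top0.png

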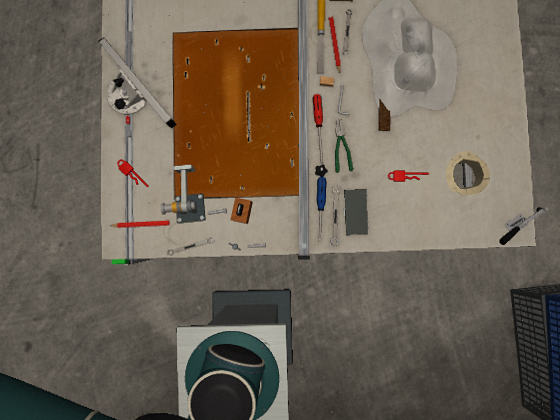

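The side view shows the wooden block at (277,200) with the bracket behind it. In the top view the bracket is at (188,208), its gold pin head at (165,209) and its arm pointing up (+x). The block is at (241,211). The red clips at (130,172) and (407,176) are look-alikes, and the one hanging in the block is the one meant. Next I'll enlarge this area to confirm and measure it.

Run:
```python
from h import *
z=np.load('top0.npz');X=z['X'];p=z['p']
c=p[155:265,100:275]; cv2.imwrite('pics/crop0.png',cv2.resize(c,None,fx=4.5,fy=4.5,interpolation=cv2.INTER_CUBIC))
Z=X[...,2]
def reg(m,name):
    m=m.astype(np.uint8); n,l,s,ce=cv2.connectedComponentsWithStats(m)
    for k in range(1,n):
        if s[k,4]<8: continue
        q=X[l==k]; v,u=np.where(l==k)
        rect=cv2.minAreaRect((q[:,:2]*1000).astype(np.float32))
        print(name,s[k].tolist(),np.round(np.nanmedian(q,0),3),'rect',np.round(rect[0],1),np.round(rect[1],1),round(rect[2],1), 'z',np.round(np.nanpercentile(q[:,2],[5,95]),3))
roi=np.zeros(Z.shape,bool); roi[150:235,145:275]=1
for lo,hi in((.004,.02),(.06,.077),(.077,.09),(.09,.1),(.1,.14)): reg(roi&(Z>lo)&(Z<hi),f'{lo}-{hi}')
```

```text
0.004-0.02 [190, 168, 5, 4, 8] [0.601 0.094 0.014] rect [602.7  96.4] [ 6.  14.6] 35.5 z [0.01  0.015]
0.004-0.02 [145, 182, 4, 5, 8] [0.566 0.236 0.007] rect [567.5 235.3] [14.   3.9] 32.9 z [0.004 0.013]
0.004-0.02 [176, 193, 29, 31, 412] [0.477 0.092 0.008] rect [493.7 108.9] [81.3 84.9] 3.9 z [0.004 0.013]
0.004-0.02 [174, 196, 7, 6, 33] [0.523 0.144 0.009] rect [522.  144.6] [20.2 15.4] 88.2 z [0.005 0.015]
0.004-0.02 [207, 208, 20, 7, 63] [0.48  0.028 0.01 ] rect [482.3  30.3] [13.1 55.5] 5.1 z [0.005 0.015]
0.004-0.02 [145, 221, 25, 6, 99] [0.452 0.205 0.008] rect [451.7 206. ] [14.1 70.6] 1.8 z [0.005 0.012]
0.06-0.077 [173, 165, 18, 32, 176] [0.588 0.114 0.067] rect [567.2 119.6] [49.9 88.2] 87.6 z [0.062 0.075]
0.06-0.077 [230, 198, 21, 25, 278] [ 0.477 -0.048  0.073] rect [478.8 -45. ] [44.5 64. ] 76.3 z [0.069 0.076]
0.077-0.09 [162, 187, 33, 28, 204] [0.498 0.116 0.086] rect [511.2 126.4] [69.9 90.8] 4.5 z [0.078 0.09 ]
0.077-0.09 [241, 207, 5, 8, 13] [ 0.48  -0.052  0.079] rect [476.2 -52.7] [ 7.4 21.1] 63.2 z [0.077 0.089]
0.09-0.1 [166, 201, 26, 11, 156] [0.492 0.115 0.093] rect [492.2 122.1] [25.9 70.4] 7.6 z [0.09  0.097]
0.09-0.1 [161, 204, 6, 10, 30] [0.49  0.165 0.094] rect [487.8 163.9] [14.1 24.7] 87.8 z [0.09  0.097]
0.1-0.14 [236, 204, 7, 12, 53] [ 0.478 -0.045  0.109] rect [478.1 -44.8] [12.1 30.9] 75.9 z [0.102 0.123]
```

View pics/crop0.png

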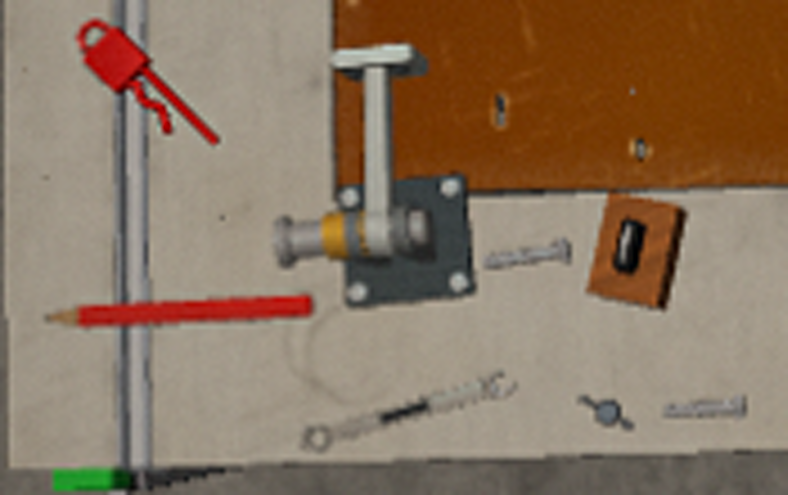

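The block carries a single dark grip at crop (628,245), full-image (240,209). The pin head is at crop (285,240) and the bolt at crop (530,252) lies between them. The dark upright clip in the block fits the description. The red one at crop (125,65) is the look-alike, so I'll leave it.

Estimates: clevis origin is about (0.4935, 0.109) with yaw about +3.9°. The block centre is about (0.478, -0.045) with yaw -13.8°. First I'll go to the +y side of the pin with the gripper shut.

```bash
cat >> h.py <<'E'
CY=np.radians(3.9); C0=np.array([.4935,.109])
def clev(x,y): 
    c,s=np.cos(CY),np.sin(CY); return C0+np.array([c*x-s*y,s*x+c*y])
def plan(xyz,yaw=None):
    s=state(); R=Ro.from_rotvec(s['tool_rot']).as_matrix()
    d=R.T@(np.array(xyz)-s['position'])*1000
    a=np.degrees(np.arctan2(R[1,1],R[0,1]))
    print('shift mm',np.round(d,1),'yawy',round(a,2),'spin',None if yaw is None else round(-np.radians((yaw-a+90)%180-90),4))
E
python3 - <<'E'
from h import *
X=np.load('top0.npz')['X'];m=(abs(X[...,0]-.49)<.12)&(X[...,1]>.2)&(X[...,1]<.32)
print('max h',np.nanmax(X[m][:,2]))
plan([*clev(0,.115),.239],93.9); plan([*clev(0,.115),.072],93.9)
E
```

```text
max h 0.01683896064905116
t 0.1 p [0.1773 0.6511 0.2386] R
 [[-0.965  0.263 -0.   ]
 [ 0.263  0.965 -0.001]
 [ 0.    -0.001 -1.   ]] 
F [-0.9  0.1 -0.4] T [-0.   -0.01  0.02] op 0.999910443715335 0.0
shift mm [-409.8 -331.4   -0. ] yawy 74.77 spin -0.3339
t 0.1 p [0.1773 0.6511 0.2386] R
 [[-0.965  0.263 -0.   ]
 [ 0.263  0.965 -0.001]
 [ 0.    -0.001 -1.   ]] 
F [-0.9  0.1 -0.4] T [-0.   -0.01  0.02] op 0.999910443715335 0.0
shift mm [-409.8 -331.2  167. ] yawy 74.77 spin -0.3339
```

Request:
arm_command(targets=[[-39,-31,0,-0.07,0],[-78,-63,0,-0.14,0],[-117,-95,0,-0.21,0],[-156,-126,0,-0.28,0],[-195,-158,0,-0.334,0]], grip_force=40)

```text
time: 0.6
position: [0.324, 0.4468, 0.239]
tool_rot: [0.112, -3.14, 0.0]
wrist_force: [0.9, 0.3, 0.1]
opening: 0.141
gripper_force: 0.0
```

```bash
python3 -c "
from h import *
plan([*clev(0,.115),.15],93.9)"
```

```text
t 0.6 p [0.324  0.4468 0.239 ] R
 [[-0.997 -0.071 -0.   ]
 [-0.071  0.997 -0.   ]
 [ 0.    -0.    -1.   ]] 
F [0.9 0.3 0.1] T [-0.02 -0.04  0.02] op 0.1411100084468328 0.0
shift mm [-145.4 -234.    89.1] yawy 94.09 spin 0.0033
```

Request:
arm_command(targets=[[-26,-42,16,0.003,0],[-52,-84,32,0.003,0],[-78,-126,48,0.003,0],[-104,-168,64,0.003,0],[-130,-210,80,0.003,0]])

```text
time: 1.1
position: [0.4626, 0.2535, 0.1616]
tool_rot: [-0.103, 3.14, 0.0]
wrist_force: [0.7, 0.9, 0.4]
opening: 0.001
gripper_force: 0.0
```

```bash
python3 -c "
from h import *
plan([*clev(0,.115),.073],93.9)
p,d,i=snap('wrist'); cv2.imwrite('pics/w1.png',p); np.savez('w1.npz',X=pts(d,i),p=p)
print(-np.array(i['R']).T@i['t'],np.round(i['R'],2))"
```

```text
t 1.1 p [0.4626 0.2535 0.1616] R
 [[-0.998 -0.065  0.   ]
 [-0.065  0.998  0.   ]
 [-0.     0.    -1.   ]] 
F [0.7 0.9 0.4] T [ 0.05 -0.02  0.02] op 0.000783293198287551 0.0
shift mm [-21.1 -31.2  88.6] yawy 93.74 spin -0.0028
[0.39446902 0.24923514 0.2944696 ] [[-0.06  1.    0.  ]
 [ 0.96  0.06  0.27]
 [ 0.27  0.02 -0.96]]
```

View pics/w1.png

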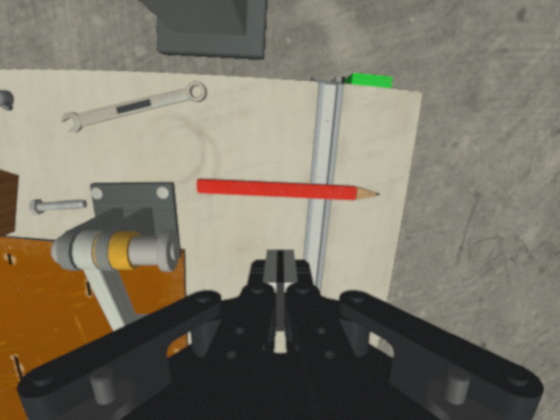

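The wrist view shows the pin head at (170,250), the free end at (62,250), plate bolts at (97,190) and (163,192), and the shut fingertips at (280,255). Next I'll refine the clevis pose and pin from its depth.

```bash
python3 -c "
from h import *
z=np.load('w1.npz');X=z['X']
A=X[225:272,45:185]; 
m=(A[...,2]>.083)&(A[...,2]<.1); q=A[m]
b=(q-[*C0,0])
# per y-bin crest
for y in np.arange(.05,.2,.006):
    s=q[abs(q[:,1]-y)<.003]
    if len(s)>3: print(round(y,3),len(s),'zmax',round(s[:,2].max(),4),'xmid',round((s[:,0].min()+s[:,0].max())/2,4),'w',round(np.ptp(s[:,0]),4))
print('y range',q[:,1].min(),q[:,1].max())
P=X[150:300,60:220]; m=(P[...,2]>.003)&(P[...,2]<.012); q=P[m]; print(cv2.minAreaRect((q[:,:2]*1000).astype(np.float32)))
T=X[175:235,80:180]; m=(T[...,2]>.005)&(T[...,2]<.011);q=T[m]; print(q.min(0),q.max(0))
"
```

```text
0.08 12 zmax 0.0886 xmid 0.493 w 0.0112
0.086 96 zmax 0.0901 xmid 0.4926 w 0.0198
0.092 198 zmax 0.0949 xmid 0.4933 w 0.0279
0.098 351 zmax 0.0951 xmid 0.4934 w 0.0287
0.104 197 zmax 0.0943 xmid 0.4942 w 0.0294
0.11 277 zmax 0.0951 xmid 0.4935 w 0.0298
0.116 302 zmax 0.0948 xmid 0.4937 w 0.0304
0.122 239 zmax 0.0959 xmid 0.492 w 0.0285
0.128 322 zmax 0.095 xmid 0.4923 w 0.0294
0.134 279 zmax 0.0952 xmid 0.4917 w 0.0286
0.14 267 zmax 0.0939 xmid 0.491 w 0.0281
0.146 283 zmax 0.0937 xmid 0.4915 w 0.0266
0.152 181 zmax 0.0906 xmid 0.4894 w 0.0186
0.158 193 zmax 0.0905 xmid 0.4893 w 0.0189
0.164 140 zmax 0.0944 xmid 0.4868 w 0.0245
0.17 322 zmax 0.0959 xmid 0.4888 w 0.0295
0.176 193 zmax 0.0951 xmid 0.4907 w 0.0252
y range 0.0813789203005775 0.17598627721764384
((492.76544189453125, 117.155029296875), (82.07648468017578, 163.87509155273438), 5.80255126953125)
[0.45162531 0.05512752 0.00500301] [0.50481583 0.15282553 0.01098899]
```

Request:
arm_command(targets=[[-7,-9,30,-0.003,0],[-21,-14,60,-0.003,0],[-21,-16,80,-0.003,0],[-21,-18,88,-0.003,0],[-21,-20,88,-0.003,0]])

```text
time: 1.65
position: [0.4837, 0.2365, 0.0734]
tool_rot: [0.107, -3.138, 0.001]
wrist_force: [-0.6, -0.3, 0.2]
opening: 0.003
gripper_force: 0.0
```

Request:
arm_command(targets=[[0,-12,0,0,0],[0,-22,0,0,0],[0,-30,0,0,0],[0,-37,0,0,0],[0,-41,0,0,0]])

```text
time: 2.15
position: [0.4872, 0.1951, 0.0747]
tool_rot: [-0.106, 3.139, 0.0]
wrist_force: [-0.6, 0.1, 0.7]
opening: 0.0
gripper_force: 0.0
```

Request:
arm_command(targets=[[0,-2,0,0,0],[0,-4,0,0,0],[0,-6,0,0,0],[0,-8,0,0,0],[0,-10,0,0,0]])

```text
time: 2.65
position: [0.4877, 0.1862, 0.0743]
tool_rot: [-0.108, 3.14, 0.001]
wrist_force: [0.1, 4.3, 0.0]
opening: -0.001
gripper_force: 2.1
```

Pushing with 4 N, so the pin is sliding.

Request:
arm_command(targets=[[0,-2,0,0,0],[0,-4,0,0,0],[0,-5,0,0,0],[0,-6,0,0,0],[0,-7,0,0,0]])

```text
time: 3.15
position: [0.4882, 0.1789, 0.0742]
tool_rot: [0.107, -3.14, -0.0]
wrist_force: [1.0, 4.1, -0.5]
opening: -0.005
gripper_force: 2.0
```

Request:
arm_command(targets=[[0,-1,0,0,0],[0,-2,0,0,0],[0,-3,0,0,0],[0,-3,0,0,0],[0,-4,0,0,0]])

```text
time: 3.65
position: [0.4885, 0.1749, 0.0743]
tool_rot: [-0.107, 3.14, 0.0]
wrist_force: [-0.2, 5.1, -0.0]
opening: -0.001
gripper_force: 2.0
```

Request:
arm_command(targets=[[0,-0.5,0,0,0],[0,-1,0,0,0],[0,-1.5,0,0,0],[0,-2,0,0,0],[0,-2.5,0,0,0]])

```text
time: 4.15
position: [0.4886, 0.1724, 0.0743]
tool_rot: [0.107, -3.14, -0.0]
wrist_force: [0.6, 4.1, -0.7]
opening: -0.001
gripper_force: 2.0
```

Request:
arm_command(targets=[[0,-0.5,0,0,0],[0,-1,0,0,0],[0,-1.5,0,0,0],[0,-1.5,0,0,0],[0,-1.5,0,0,0]])

```text
time: 4.65
position: [0.4887, 0.1709, 0.0743]
tool_rot: [-0.107, 3.14, -0.0]
wrist_force: [0.4, 2.6, -0.6]
opening: -0.0
gripper_force: 1.5
```

Request:
arm_command(targets=[[0,-0.5,0,0,0],[0,-1,0,0,0],[0,-1.5,0,0,0],[0,-2,0,0,0],[0,-2,0,0,0]])

```text
time: 5.15
position: [0.4889, 0.1689, 0.0743]
tool_rot: [0.107, -3.14, 0.0]
wrist_force: [-0.5, 3.1, -0.7]
opening: 0.003
gripper_force: 1.7
```

Request:
arm_command(targets=[[0,-0.5,0,0,0],[0,-1,0,0,0],[0,-1.5,0,0,0],[0,-1.5,0,0,0],[0,-1.5,0,0,0]])

```text
time: 5.65
position: [0.489, 0.1674, 0.0743]
tool_rot: [-0.107, 3.14, -0.0]
wrist_force: [0.4, 3.7, -0.5]
opening: -0.002
gripper_force: 1.5
```

Request:
arm_command(targets=[[0,-0.5,0,0,0],[0,-1,0,0,0],[0,-1.5,0,0,0],[0,-2,0,0,0],[0,-2,0,0,0]])

```text
time: 6.15
position: [0.489, 0.1669, 0.0744]
tool_rot: [-0.108, 3.14, 0.005]
wrist_force: [-0.2, 19.2, -1.2]
opening: -0.0
gripper_force: 9.5
```

Request:
arm_command(targets=[[0,-0.5,0,0,0],[0,-1,0,0,0],[0,-1.5,0,0,0],[0,-1.5,0,0,0],[0,-1.5,0,0,0]])

```text
time: 6.65
position: [0.489, 0.1667, 0.0744]
tool_rot: [-0.108, 3.139, 0.009]
wrist_force: [-0.6, 31.0, -2.8]
opening: 0.002
gripper_force: 15.6
```

Pin seated: the force rose to 31 N with no more travel. Back off and go up.

Request:
arm_command(targets=[[0,3,0,0,0],[0,15,0,0,0],[0,30,-5,0,0],[0,40,-50,0,0],[0,40,-100,0,0]])

```text
time: 7.15
position: [0.4854, 0.2052, 0.1744]
tool_rot: [0.109, -3.137, 0.002]
wrist_force: [0.7, 0.8, 0.8]
opening: -0.0
gripper_force: 0.0
```

```bash
python3 -c "
from h import *
plan([.478,-.045,.25],76.2)"
```

```text
t 7.15 p [0.4854 0.2052 0.1744] R
 [[-0.998 -0.069 -0.003]
 [-0.069  0.998 -0.001]
 [ 0.003 -0.001 -1.   ]] 
F [0.7 0.8 0.8] T [-0.02 -0.02  0.02] op -7.475687949784554e-05 0.0
shift mm [  25.  -249.2  -75.2] yawy 93.97 spin 0.3101
```

Request:
arm_command(targets=[[2,-10,-25,0,0],[4,-50,-50,0,0],[6,-90,-65,0,0],[8,-120,-65,0,0],[8,-137,-65,0,0]])

```text
time: 7.65
position: [0.4879, 0.0654, 0.2405]
tool_rot: [-0.105, 3.138, -0.001]
wrist_force: [0.2, 0.3, -0.4]
opening: 0.005
gripper_force: 0.0
```

```bash
python3 -c "
from h import *
plan([.478,-.045,.25],76.2)
p,d,i=snap('wrist'); np.savez('w2.npz',X=pts(d,i),p=p)
c=p[130:290,180:400]; cv2.imwrite('pics/w2.png',cv2.resize(c,None,fx=3.6,fy=3.6,interpolation=cv2.INTER_CUBIC))"
```

```text
t 7.65 p [0.4879 0.0654 0.2405] R
 [[-0.998 -0.067  0.001]
 [-0.067  0.998 -0.   ]
 [-0.001 -0.001 -1.   ]] 
F [ 0.2  0.3 -0.4] T [ 0.    0.01 -0.03] op 0.004685804253476954 0.0
shift mm [  17.3 -109.5   -9.5] yawy 93.84 spin 0.3079
```

View pics/w2.png

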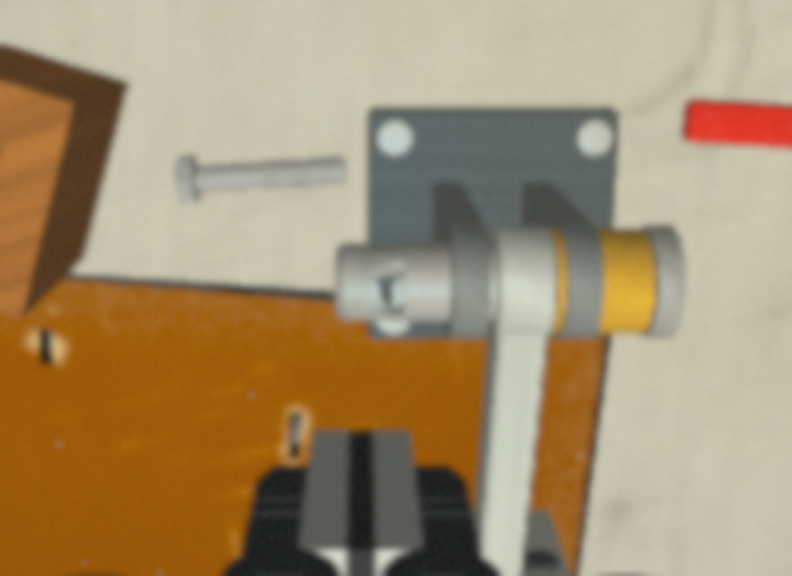

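The pin is home. Its head sits on the brass bush, face at crop (683,280), and the free end is at crop (338,282). The dark cross-hole is at crop (388,286), full-image about (287.5,209).

```bash
cat >> h.py <<'E'
def ray(i,u,v,z):
    K=np.array([[i['fx'],0,i['cx']],[0,i['fy'],i['cy']],[0,0,1.]])
    n=cv2.undistortPoints(np.array([[[u,v]]],float),K,np.array([i['k1'],0,0,0.])).ravel()
    R=np.array(i['R']);o=-R.T@i['t'];w=R.T@[n[0],n[1],1]; return o+w*(z-o[2])/w[2]
E
python3 -c "
from h import *
z=np.load('w2.npz');p=z['p'];X=z['X'];i=cams.camera_info('wrist')
g=cv2.cvtColor(p,cv2.COLOR_BGR2GRAY)
for v in range(202,217): print(v,g[v,280:302].tolist())
f=lambda x,y:((x+.5)/3.6-.5+180,(y+.5)/3.6-.5+130)
for n,x,y,h in(('hole',388,286,.091),('end crest',338,282,.08),('head',683,280,.08),('pin-up@end',390,244,.08),('pin-lo',390,322,.08),('bolt1',395,139,.009),('bolt2',594,139,.009)): print(n,np.round(ray(i,*f(x,y),h),4))
for u0 in (276,281,300,304): print(u0,np.round(np.nanmax(X[196:222,u0,2]),4),np.round(X[208,u0],4))
q=X[145:225,270:360].reshape(-1,3);q=q[(q[:,2]>.004)&(q[:,2]<.012)];print(cv2.minAreaRect((q[:,:2]*1000).astype(np.float32)))
"
```

```text
202 [133, 132, 132, 132, 135, 137, 140, 143, 146, 150, 152, 153, 144, 140, 140, 137, 137, 138, 139, 137, 137, 138]
203 [141, 138, 138, 141, 144, 149, 151, 154, 158, 164, 168, 164, 157, 150, 146, 146, 145, 146, 146, 146, 147, 146]
204 [150, 146, 147, 150, 154, 156, 158, 159, 162, 164, 164, 165, 159, 156, 155, 156, 155, 155, 155, 155, 154, 155]
205 [156, 156, 157, 158, 161, 160, 159, 159, 158, 156, 156, 155, 159, 162, 164, 163, 163, 162, 164, 165, 163, 164]
206 [164, 164, 163, 164, 162, 154, 147, 143, 141, 145, 148, 152, 160, 169, 173, 172, 172, 172, 173, 171, 171, 171]
207 [173, 172, 169, 167, 155, 139, 126, 121, 122, 137, 153, 161, 171, 177, 180, 181, 180, 181, 179, 181, 180, 180]
208 [181, 179, 179, 177, 162, 135, 113, 107, 118, 146, 168, 174, 180, 186, 187, 188, 188, 188, 187, 189, 188, 188]
209 [187, 186, 187, 188, 175, 144, 113, 105, 128, 161, 181, 186, 189, 192, 194, 194, 196, 195, 195, 195, 195, 195]
210 [192, 191, 192, 194, 183, 154, 117, 106, 132, 171, 190, 190, 191, 196, 198, 199, 198, 197, 199, 198, 198, 199]
211 [192, 190, 193, 196, 187, 158, 123, 106, 132, 171, 191, 192, 
[... 371 characters left out ...]
84, 183, 184, 183, 185]
215 [176, 177, 176, 173, 171, 166, 155, 142, 136, 144, 145, 149, 163, 175, 179, 180, 180, 180, 180, 180, 180, 179]
216 [169, 170, 170, 168, 165, 161, 153, 144, 138, 134, 134, 142, 159, 171, 174, 175, 173, 175, 173, 175, 173, 174]
hole [0.4943 0.072  0.091 ]
end crest [0.4969 0.0587 0.08  ]
head [0.4901 0.1535 0.08  ]
pin-up@end [0.4853 0.0722 0.08  ]
pin-lo [0.5074 0.0738 0.08  ]
bolt1 [0.4658 0.0742 0.009 ]
bolt2 [0.4613 0.1398 0.009 ]
276 0.0895 [0.4948 0.0624 0.0877]
281 0.0892 [0.4942 0.0672 0.089 ]
300 0.0904 [0.493  0.0853 0.0888]
304 0.0904 [0.4929 0.0892 0.0881]
((493.9701843261719, 103.22843170166016), (79.12474060058594, 97.74784088134766), 4.05275821685791)
```

Request:
arm_command(targets=[[4,-25,-2,0.06,40],[8,-50,-4,0.12,40],[12,-75,-6,0.18,40],[16,-100,-9,0.25,40],[17,-109,-9,0.308,40]])

```text
time: 8.2
position: [0.4784, -0.0441, 0.249]
tool_rot: [0.382, 3.118, -0.001]
wrist_force: [0.2, -0.4, -0.9]
opening: 0.467
gripper_force: 0.0
```

```bash
python3 -c "
from h import *
state()
p,d,i=snap('wrist'); np.savez('w3.npz',X=pts(d,i),p=p)
cv2.imwrite('pics/w3.png',p)"
```

```text
t 8.2 p [ 0.4784 -0.0441  0.249 ] R
 [[-0.97   0.241  0.   ]
 [ 0.241  0.97  -0.001]
 [-0.001 -0.    -1.   ]] 
F [ 0.2 -0.4 -0.9] T [-0.    0.02  0.  ] op 0.4669941730254778 0.0
```

View pics/w3.png

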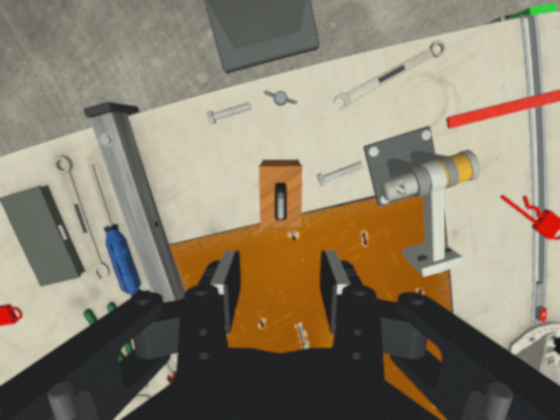

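The wrist view shows the block at (280,195) with the clip's grip and eye at (280,200), square to the jaws and centred between them. Measure the grip top.

```bash
python3 -c "
from h import *
z=np.load('w3.npz');X=z['X'][150:235,250:310]
for lo,hi in((.069,.08),(.098,.109),(.109,.13)):
    q=X[(X[...,2]>lo)&(X[...,2]<hi)]; print(lo,len(q),np.round(q.mean(0),4),cv2.minAreaRect((q[:,:2]*1000).astype(np.float32)), q[:,2].min(),q[:,2].max())
plan([.478,-.045,.114],76.1)
"
```

```text
0.069 2124 [ 0.4772 -0.0435  0.0722] ((479.4247131347656, -44.15089416503906), (44.029144287109375, 64.27115631103516), 76.25273895263672) 0.06943373088703292 0.07903153265919285
0.098 302 [ 0.4765 -0.0434  0.1052] ((478.2225036621094, -43.81074905395508), (11.365165710449219, 31.4439697265625), 76.09825897216797) 0.09866281630006554 0.10894111817935515
0.109 129 [ 0.4764 -0.0434  0.1192] ((477.9803466796875, -43.73335647583008), (3.6137516498565674, 23.318763732910156), 76.01651763916016) 0.11045137067924062 0.1230209979197451
t 8.25 p [ 0.4784 -0.0444  0.2488] R
 [[-0.97   0.245  0.   ]
 [ 0.245  0.97  -0.001]
 [-0.    -0.001 -1.   ]] 
F [-0.3 -0.5 -0.2] T [-0.03 -0.03 -0.01] op 0.4707914320921083 0.0
shift mm [  0.3  -0.6 134.8] yawy 75.83 spin -0.0047
```

Request:
arm_command(targets=[[0,-0.3,45,-0.004,40],[0,-0.3,90,-0.004,40],[0,-0.3,125,-0.004,40],[0,-0.3,150,-0.004,40],[0,-0.3,157,-0.004,40]], grip_force=80)

```text
time: 8.75
position: [0.4772, -0.0424, 0.0887]
tool_rot: [-0.366, -3.116, -0.0]
wrist_force: [-0.1, -0.8, 1.0]
opening: 0.469
gripper_force: 0.0
```

Request:
arm_command(targets=[[0,0,0,0,0],[0,0,0,0,0],[0,0,0,0,0],[0,0,0,0,0],[0,0,0,0,0]], grip_force=80)

```text
time: 9.25
position: [0.4791, -0.0435, 0.093]
tool_rot: [0.369, 3.117, 0.001]
wrist_force: [-0.1, 2.6, 7.3]
opening: 0.121
gripper_force: 79.4
```

Request:
arm_command(targets=[[0,0,-10,0,0],[0,0,-25,0,0],[0,0,-45,0,0],[0,0,-65,0,0],[0,0,-85,0,0]])

```text
time: 9.75
position: [0.4783, -0.0437, 0.1786]
tool_rot: [0.37, 3.119, -0.0]
wrist_force: [-0.2, 0.7, -1.0]
opening: 0.127
gripper_force: 78.3
```

Request:
arm_command(targets=[[0,0,-20,0,0],[0,0,-40,0,0],[0,0,-60,0,0],[0,0,-65,0,0],[0,0,-65,0,0]])

```text
time: 10.25
position: [0.4784, -0.0436, 0.2424]
tool_rot: [0.369, 3.118, -0.0]
wrist_force: [0.1, -0.4, -1.1]
opening: 0.125
gripper_force: 78.4
```

```bash
python3 -c "
from h import *
plan([.4955,.0722,.25],93.9)
p,d,i=snap('side'); X=pts(d,i); np.savez('s4.npz',X=X,p=p)
m=(abs(X[...,0]-.478)<.1)&(abs(X[...,1]+.045)<.08)&(X[...,2]>.1)
v,u=np.where(m);print(u.min(),u.max(),v.min(),v.max())
c=p[100:220,220:380]; cv2.imwrite('pics/s4.png',cv2.resize(c,None,fx=4.5,fy=4.5,interpolation=cv2.INTER_CUBIC))
"
```

```text
t 10.25 p [ 0.4784 -0.0436  0.2424] R
 [[-0.972  0.234  0.002]
 [ 0.234  0.972 -0.   ]
 [-0.002  0.    -1.   ]] 
F [ 0.1 -0.4 -1.1] T [ 0.   -0.02 -0.02] op 0.12498367574167688 78.37068915367126
shift mm [ 10.4 116.6  -7.6] yawy 76.49 spin -0.3039
234 294 2 164
```

View pics/s4.png

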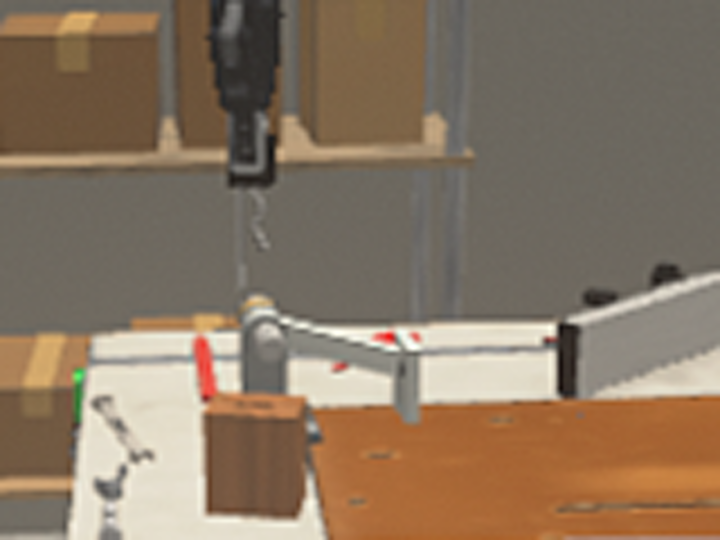

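The side view shows the clip freed. The straight leg is on the left (-x) at crop (242,235) and the wavy bent leg on the right (+x), so the leg is about 8 mm towards -x from the jaws' centre. Next I'll go above the hole.

Request:
arm_command(targets=[[1,22,0,-0.06,0],[2,45,5,-0.12,0],[2,70,10,-0.18,0],[2,95,20,-0.24,0],[2.5,117,30,-0.304,0]])

```text
time: 10.8
position: [0.5029, 0.0718, 0.2098]
tool_rot: [0.111, -3.138, 0.0]
wrist_force: [0.8, 0.7, -0.4]
opening: 0.123
gripper_force: 78.4
```

Request:
arm_command(targets=[[0,0,0,0,0],[0,0,0,0,0],[0,0,0,0,0],[0,0,0,0,0],[0,0,0,0,0]])

```text
time: 11.3
position: [0.5031, 0.0702, 0.2115]
tool_rot: [-0.105, 3.139, -0.0]
wrist_force: [0.3, -0.4, -0.4]
opening: 0.122
gripper_force: 78.5
```

```bash
python3 -c "
from h import *
plan([.5035,.0727,.21],93.9)
p,d,i=snap('side'); 
c=p[140:220,230:330]; cv2.imwrite('pics/s5.png',cv2.resize(c,None,fx=7,fy=7,interpolation=cv2.INTER_CUBIC)); np.savez('s5.npz',X=pts(d,i),p=p)
p,d,i=snap('wrist'); np.savez('w5.npz',X=pts(d,i),p=p)
c=p[150:270,210:370]; cv2.imwrite('pics/w5.png',cv2.resize(c,None,fx=5,fy=5,interpolation=cv2.INTER_CUBIC))
"
```

```text
t 11.3 p [0.5031 0.0702 0.2115] R
 [[-0.998 -0.067  0.   ]
 [-0.067  0.998 -0.   ]
 [-0.    -0.    -1.   ]] 
F [ 0.3 -0.4 -0.4] T [ 0.08 -0.    0.02] op 0.12238954365145759 78.45273613929749
shift mm [-0.5  2.5  1.5] yawy 93.84 spin -0.001
```

View pics/s5.png

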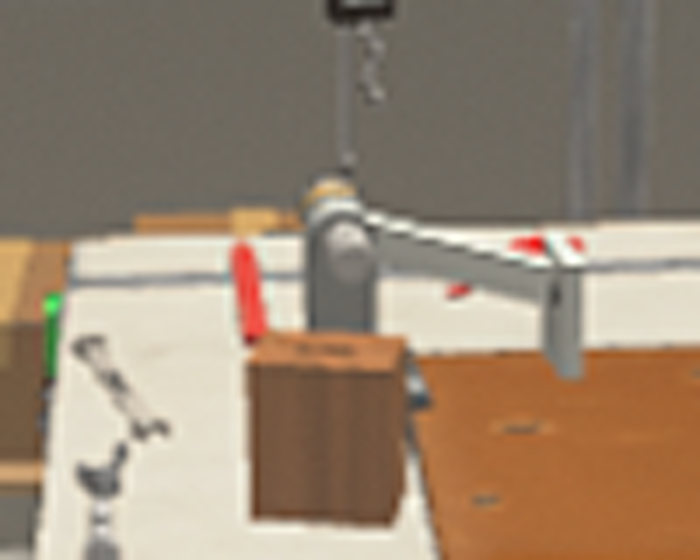

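View pics/w5.png

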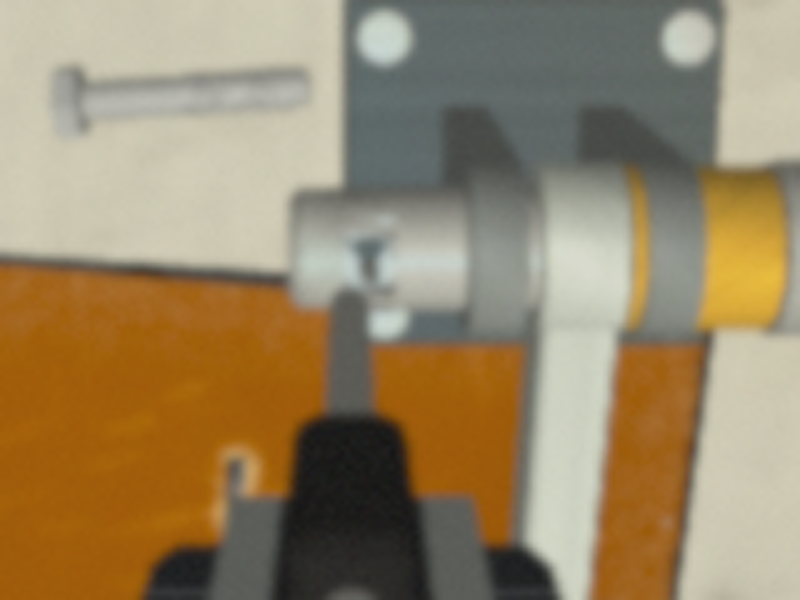

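The wrist view shows the straight leg's tip at crop (350,296) and the hole at crop (371,258). In the side view the leg at crop (346,160) stands over the pin, whose centre is (350,248). Next I'll cast both points from the wrist view.

```bash
python3 -c "
from h import *
i=cams.camera_info('wrist'); z=np.load('w5.npz'); X=z['X']
f=lambda x,y:((x+.5)/5-.5+210,(y+.5)/5-.5+150)
h=ray(i,*f(371,258),.091)
print('hole',h,'depth near',X[201,275:279].round(4).tolist())
for zz in(.120,.123,.126): 
  t=ray(i,*f(350,294),zz); print('tip',zz,t, 'leg3mm')
u,v=f(350,300);print(X[int(v):int(v)+16:3,int(round(u))].round(4))
j=cams.camera_info('side'); g=lambda x,y:((x+.5)/7-.5+230,(y+.5)/7-.5+140)
print('side leg x',ray(j,*g(346,165),.123), 'y=?')
Rj=np.array(j['R']);o=-Rj.T@j['t']
for n,x,y,Y in(('leg',346,165,.0707),('pinend',350,248,.0585)):
  a=ray(j,*g(x,y),0.); k=(Y-o[1])/(a[1]-o[1]); print(n,o+k*(a-o))
"
```

```text
hole [0.49505232 0.07353319 0.091     ] depth near [[0.4957, 0.066, 0.0898], [0.4957, 0.0668, 0.0894], [0.4957, 0.0677, 0.0893], [0.4956, 0.0685, 0.0893]]
tip 0.12 [0.49397117 0.06989097 0.12      ] leg3mm
tip 0.123 [0.49318248 0.06983872 0.123     ] leg3mm
tip 0.126 [0.49239379 0.06978647 0.126     ] leg3mm
[[0.4919 0.07   0.1297]
 [0.4923 0.07   0.1362]
 [0.4919 0.0699 0.1453]
 [0.4922 0.0699 0.1515]
 [0.4922 0.0699 0.158 ]
 [0.4922 0.0699 0.1643]]
side leg x [0.49441392 0.07019631 0.123     ] y=?
leg [0.49444353 0.0707     0.12285961]
pinend [0.49519814 0.0585     0.08599309]
```

Request:
arm_command(targets=[[0,2,8,0,0],[0,3.3,16,0,0],[0,3.3,22,0,0],[0,3.3,27,0,0],[0,3.3,28,0,0]])

```text
time: 11.9
position: [0.5027, 0.074, 0.1823]
tool_rot: [0.107, -3.139, 0.0]
wrist_force: [0.5, -0.6, -1.0]
opening: 0.119
gripper_force: 78.4
```

```bash
python3 -c "
from h import *
p,d,i=snap('wrist'); state(); np.savez('w6.npz',X=pts(d,i),p=p)
c=p[160:240,230:330]; cv2.imwrite('pics/w6.png',cv2.resize(c,None,fx=7,fy=7,interpolation=cv2.INTER_CUBIC))
"
```

```text
t 11.95 p [0.5028 0.074  0.1827] R
 [[-0.998 -0.068 -0.001]
 [-0.068  0.998 -0.   ]
 [ 0.001 -0.    -1.   ]] 
F [-0.  -0.4 -1.1] T [ 0.   -0.01  0.  ] op 0.1215788242170986 78.44083786010742
```

View pics/w6.png

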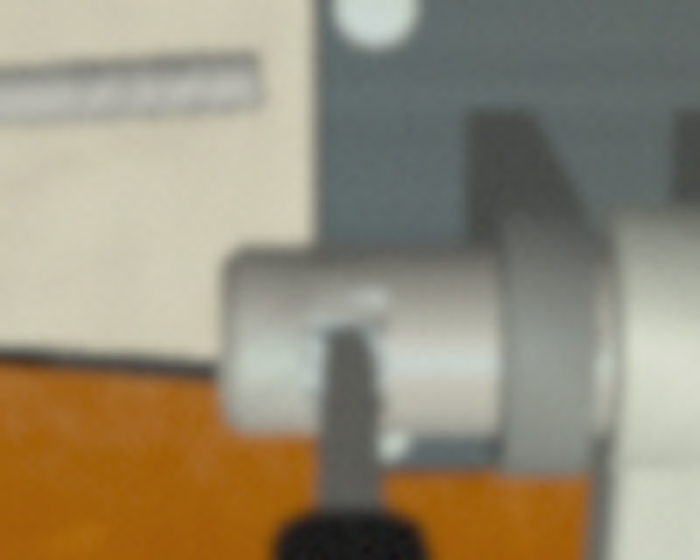

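The wrist view shows the leg tip at crop (348,330) entering the middle of the hole mouth, whose rim runs from about 318 to 384. Lower it gently.

Request:
arm_command(targets=[[0,0,1,0,0],[0,0,2,0,0],[0,0,3,0,0],[0,0,4,0,0],[0,0,5,0,0]])

```text
time: 12.45
position: [0.5029, 0.0741, 0.1782]
tool_rot: [-0.107, 3.14, -0.0]
wrist_force: [-0.5, -0.4, -1.2]
opening: 0.122
gripper_force: 78.4
```

Request:
arm_command(targets=[[0,0,1,0,0],[0,0,2,0,0],[0,0,3,0,0],[0,0,3,0,0],[0,0,3,0,0]])

```text
time: 12.95
position: [0.5029, 0.0741, 0.1753]
tool_rot: [0.107, -3.14, 0.0]
wrist_force: [0.6, 0.4, -0.6]
opening: 0.117
gripper_force: 78.4
```

Request:
arm_command(targets=[[0,0,1,0,0],[0,0,2,0,0],[0,0,3,0,0],[0,0,4,0,0],[0,0,4,0,0]])

```text
time: 13.45
position: [0.5028, 0.0741, 0.1711]
tool_rot: [0.107, -3.14, 0.0]
wrist_force: [0.2, -1.1, -0.3]
opening: 0.121
gripper_force: 78.4
```

Request:
arm_command(targets=[[0,0,1,0,0],[0,0,2,0,0],[0,0,3,0,0],[0,0,4,0,0],[0,0,4,0,0]])

```text
time: 13.95
position: [0.5028, 0.0741, 0.1671]
tool_rot: [0.107, -3.14, 0.0]
wrist_force: [-0.4, -0.2, -1.0]
opening: 0.12
gripper_force: 78.4
```

The leg is inside the hole with no side load. Continue.

Request:
arm_command(targets=[[0,0,2,0,0],[0,0,4,0,0],[0,0,6,0,0],[0,0,8,0,0],[0,0,10,0,0]])

```text
time: 14.45
position: [0.5029, 0.0741, 0.1571]
tool_rot: [0.107, -3.14, -0.0]
wrist_force: [0.0, 0.3, -0.8]
opening: 0.123
gripper_force: 78.4
```

Request:
arm_command(targets=[[0,0,1,0,0],[0,0,2,0,0],[0,0,3,0,0],[0,0,4,0,0],[0,0,5,0,0]])

```text
time: 14.95
position: [0.5029, 0.0741, 0.1522]
tool_rot: [-0.107, 3.14, 0.0]
wrist_force: [-0.1, 0.9, -0.1]
opening: 0.119
gripper_force: 78.4
```

Request:
arm_command(targets=[[0,0,1,0,0],[0,0,2,0,0],[0,0,3,0,0],[0,0,4,0,0],[0,0,4,0,0]])

```text
time: 15.45
position: [0.5029, 0.0741, 0.1481]
tool_rot: [0.107, -3.14, 0.0]
wrist_force: [-0.3, 0.5, -1.1]
opening: 0.121
gripper_force: 78.4
```

Request:
arm_command(targets=[[0,0,1,0,0],[0,0,2,0,0],[0,0,3,0,0],[0,0,3,0,0],[0,0,3,0,0]])

```text
time: 15.95
position: [0.5029, 0.0741, 0.1452]
tool_rot: [0.107, -3.14, -0.0]
wrist_force: [-1.1, -0.5, -0.3]
opening: 0.125
gripper_force: 78.4
```

Request:
arm_command(targets=[[0,0,1,0,0],[0,0,2,0,0],[0,0,2,0,0],[0,0,3,0,0],[0,0,3,0,0]])

```text
time: 16.45
position: [0.5029, 0.074, 0.1421]
tool_rot: [0.107, -3.14, 0.0]
wrist_force: [0.6, -0.3, -1.1]
opening: 0.123
gripper_force: 78.4
```

```bash
python3 -c "
from h import *
p,d,i=snap('side');j=i;X=pts(d,i);z=np.load('s5.npz')
# below-pin column change vs s5 and depth around leg
D=np.abs(p.astype(int)-z['p'].astype(int)).sum(2)
for v in range(160,188): print(v,D[v,268:292].tolist())
p,d,i=snap('wrist');X=pts(d,i);A=X[150:260,230:340]
for lo,hi in((.096,.105),(.105,.125),(.125,.14)):
    q=A[(A[...,2]>lo)&(A[...,2]<hi)&(abs(A[...,1]-.074)<.012)]
    if len(q): print(lo,len(q),q.mean(0).round(4),q.min(0).round(4),q.max(0).round(4))
"
```

```text
160 [4, 3, 2, 8, 2, 4, 6, 17, 68, 197, 66, 13, 24, 18, 20, 47, 24, 104, 61, 14, 2, 5, 4, 1]
161 [4, 1, 1, 2, 1, 3, 4, 16, 65, 189, 149, 90, 40, 29, 29, 65, 119, 177, 60, 15, 7, 0, 3, 2]
162 [3, 0, 2, 3, 7, 6, 3, 17, 69, 196, 202, 271, 253, 185, 194, 187, 180, 197, 64, 10, 6, 3, 7, 3]
163 [2, 1, 6, 3, 0, 1, 5, 9, 49, 110, 104, 159, 145, 106, 112, 137, 138, 106, 36, 11, 4, 1, 0, 4]
164 [2, 4, 2, 2, 3, 0, 3, 2, 11, 17, 58, 73, 30, 18, 52, 8, 38, 17, 13, 4, 5, 3, 7, 2]
165 [2, 1, 2, 2, 2, 5, 6, 2, 3, 7, 3, 3, 5, 34, 83, 44, 5, 1, 2, 2, 2, 5, 3, 3]
166 [3, 1, 5, 4, 2, 1, 0, 2, 7, 7, 44, 95, 30, 6, 10, 13, 3, 1, 4, 2, 2, 3, 5, 4]
167 [3, 6, 2, 1, 5, 4, 0, 4, 7, 12, 44, 113, 60, 12, 2, 66, 55, 5, 0, 4, 1, 2, 0, 4]
168 [4, 5, 2, 4, 1, 3, 1, 0, 6, 17, 82, 168, 55, 10, 13, 32, 34, 4, 1, 2, 4, 3, 2, 5]
169 [1, 0, 1, 2, 7, 2, 8, 4, 10, 25, 137, 300, 101, 24, 63, 65, 24, 6, 2, 4, 5, 2, 1, 3]
170 [5, 3, 0, 0, 2, 1, 3, 6, 4, 15, 22, 34, 10, 33, 56, 86, 26, 6, 1, 2, 4, 2, 1, 2]
171 [4, 4, 2, 4, 2, 1, 4, 1, 3, 15, 34, 29, 14, 2, 180, 108, 7, 8, 0, 7, 2, 3, 3, 1]
172 [3, 3, 4, 1, 4, 4, 1, 2, 5, 19, 17
[... 765 characters left out ...]
3, 2, 2, 1, 2, 0, 2, 4, 0, 7, 26, 94, 63, 11, 2, 5, 2, 3, 2, 4, 4, 3, 3, 5]
183 [6, 3, 2, 0, 0, 4, 2, 1, 2, 2, 13, 75, 51, 1, 1, 3, 4, 4, 3, 1, 1, 7, 4, 3]
184 [2, 2, 2, 1, 3, 2, 3, 6, 2, 1, 3, 16, 11, 3, 1, 2, 1, 0, 2, 2, 6, 2, 3, 4]
185 [4, 0, 1, 2, 4, 3, 6, 2, 3, 5, 0, 4, 0, 2, 2, 2, 3, 2, 0, 7, 1, 1, 1, 4]
186 [7, 4, 3, 2, 5, 2, 0, 1, 3, 1, 1, 0, 0, 5, 2, 1, 4, 1, 4, 2, 4, 1, 4, 4]
187 [4, 3, 0, 6, 1, 3, 2, 1, 5, 2, 5, 2, 4, 2, 3, 4, 7, 4, 2, 5, 3, 0, 1, 3]
0.096 44 [0.4925 0.0733 0.1004] [0.4917 0.0707 0.0961] [0.494  0.0763 0.1045]
0.105 31 [0.4898 0.0726 0.1154] [0.4867 0.0672 0.105 ] [0.4931 0.077  0.125 ]
0.125 313 [0.4882 0.0732 0.1341] [0.4863 0.0621 0.1252] [0.4928 0.0851 0.14  ]
```

The side-view difference shows the leg emerging below the pin (col 279, rows 180–184), in line with the part above it, so it's through the hole. Keep pressing gently.

Request:
arm_command(targets=[[0,0,1,0,0],[0,0,2,0,0],[0,0,3,0,0],[0,0,3,0,0],[0,0,3,0,0]])

```text
time: 17.05
position: [0.503, 0.0741, 0.1393]
tool_rot: [-0.107, 3.139, 0.0]
wrist_force: [0.9, 0.3, -0.6]
opening: 0.121
gripper_force: 78.5
```

Request:
arm_command(targets=[[0,0,1,0,0],[0,0,2,0,0],[0,0,2,0,0],[0,0,2,0,0],[0,0,2,0,0]])

```text
time: 17.55
position: [0.5029, 0.0741, 0.1373]
tool_rot: [-0.107, 3.14, 0.0]
wrist_force: [1.6, 0.1, 1.1]
opening: 0.124
gripper_force: 78.7
```

Request:
arm_command(targets=[[0,0,0.7,0,0],[0,0,1.4,0,0],[0,0,2,0,0],[0,0,2,0,0],[0,0,2,0,0]])

```text
time: 18.05
position: [0.503, 0.0741, 0.1353]
tool_rot: [-0.107, 3.14, 0.0]
wrist_force: [3.1, 0.3, 3.2]
opening: 0.119
gripper_force: 79.1
```

Request:
arm_command(targets=[[0,0,0.7,0,0],[0,0,1.4,0,0],[0,0,2,0,0],[0,0,2,0,0],[0,0,2,0,0]])

```text
time: 18.55
position: [0.5028, 0.074, 0.133]
tool_rot: [0.107, -3.139, 0.0]
wrist_force: [3.8, 0.4, 1.1]
opening: 0.119
gripper_force: 79.0
```

Request:
arm_command(targets=[[0,0,1,0,0],[0,0,2,0,0],[0,0,3,0,0],[0,0,3,0,0],[0,0,3,0,0]])

```text
time: 19.05
position: [0.5027, 0.074, 0.1299]
tool_rot: [0.107, -3.139, 0.0]
wrist_force: [4.8, 1.3, -1.0]
opening: 0.12
gripper_force: 78.6
```

Request:
arm_command(targets=[[0,0,1,0,0],[0,0,2,0,0],[0,0,3,0,0],[0,0,3,0,0],[0,0,3,0,0]])

```text
time: 19.55
position: [0.5029, 0.074, 0.1271]
tool_rot: [0.107, -3.14, 0.0]
wrist_force: [4.9, 0.2, -0.4]
opening: 0.124
gripper_force: 78.6
```

Request:
arm_command(targets=[[0,0,1,0,0],[0,0,2,0,0],[0,0,3,0,0],[0,0,3,0,0],[0,0,3,0,0]])

```text
time: 20.05
position: [0.5028, 0.074, 0.1239]
tool_rot: [0.107, -3.139, 0.0]
wrist_force: [5.0, 0.6, -1.9]
opening: 0.121
gripper_force: 78.5
```

Request:
arm_command(targets=[[0,0,1,0,0],[0,0,2,0,0],[0,0,3,0,0],[0,0,3,0,0],[0,0,3,0,0]])

```text
time: 20.55
position: [0.5028, 0.0741, 0.121]
tool_rot: [0.107, -3.139, 0.0]
wrist_force: [4.8, 0.6, -1.9]
opening: 0.126
gripper_force: 78.5
```

Request:
arm_command(targets=[[0,0,1,0,0],[0,0,2,0,0],[0,0,3,0,0],[0,0,3,0,0],[0,0,3,0,0]])

```text
time: 21.05
position: [0.5026, 0.074, 0.1179]
tool_rot: [0.107, -3.139, 0.0]
wrist_force: [4.6, 0.1, -4.0]
opening: 0.122
gripper_force: 78.2
```

Request:
arm_command(targets=[[0,0,1,0,0],[0,0,2,0,0],[0,0,3,0,0],[0,0,3,0,0],[0,0,3,0,0]])

```text
time: 21.55
position: [0.5027, 0.074, 0.1151]
tool_rot: [0.107, -3.139, 0.0]
wrist_force: [2.3, 0.2, -2.6]
opening: 0.121
gripper_force: 78.3
```

```bash
python3 -c "
from h import *
p,d,i=snap('side');z=np.load('s5.npz')
D=np.abs(p.astype(int)-z['p'].astype(int)).sum(2)
for v in range(174,200): print(v,D[v,272:296].tolist())
p,d,i=snap('wrist');X=pts(d,i);A=X[130:300,230:340]
q=A[(A[...,2]>.092)&(abs(A[...,1]-.073)<.009)&(A[...,0]<.4935)]
for lo in np.arange(.092,.14,.003):
    s=q[abs(q[:,2]-lo)<.0015]
    if len(s): print(round(lo,3),len(s),s[:,0].min().round(4),np.ptp(s[:,1]).round(4),s[:,1].mean().round(4))
"
```

```text
174 [6, 5, 9, 6, 4, 13, 14, 20, 17, 35, 28, 43, 27, 10, 1, 6, 3, 5, 1, 1, 7, 3, 10, 5]
175 [5, 5, 6, 2, 6, 5, 9, 3, 9, 11, 7, 13, 13, 31, 1, 6, 6, 3, 8, 2, 4, 7, 2, 2]
176 [6, 4, 3, 2, 6, 0, 5, 2, 2, 3, 14, 22, 20, 6, 3, 3, 3, 6, 3, 7, 5, 9, 2, 5]
177 [7, 2, 7, 1, 4, 1, 3, 0, 6, 2, 7, 22, 3, 3, 5, 3, 8, 1, 7, 1, 4, 8, 5, 4]
178 [7, 6, 3, 1, 4, 3, 0, 2, 2, 6, 23, 39, 16, 1, 2, 5, 8, 2, 3, 1, 4, 0, 3, 7]
179 [2, 2, 3, 2, 1, 3, 6, 7, 7, 2, 22, 61, 26, 7, 5, 7, 3, 4, 4, 6, 8, 4, 5, 4]
180 [2, 1, 3, 3, 0, 2, 14, 44, 26, 2, 25, 66, 21, 4, 11, 10, 7, 6, 7, 5, 8, 4, 4, 4]
181 [2, 6, 6, 3, 6, 1, 28, 97, 65, 2, 15, 71, 122, 27, 16, 8, 7, 3, 2, 4, 5, 7, 7, 2]
182 [4, 5, 2, 6, 1, 3, 23, 89, 61, 9, 13, 97, 257, 121, 5, 9, 4, 6, 5, 4, 4, 6, 5, 5]
183 [6, 2, 2, 2, 0, 1, 13, 84, 60, 0, 13, 63, 188, 130, 15, 2, 1, 9, 7, 7, 5, 5, 5, 5]
184 [4, 1, 2, 5, 1, 5, 10, 88, 64, 10, 4, 16, 23, 22, 10, 8, 8, 1, 4, 7, 4, 5, 5, 6]
185 [7, 5, 7, 0, 3, 2, 14, 79, 61, 5, 9, 9, 6, 4, 5, 5, 5, 6, 3, 8, 3, 6, 7, 5]
186 [4, 4, 0, 1, 1, 0, 13, 73, 53, 4, 2, 2, 5, 3, 5, 3, 9, 0, 5, 5, 3, 3, 5, 3]
187 [4, 5, 5, 3, 6, 1, 3,
[... 759 characters left out ...]
 2, 3, 2, 1, 1, 1, 3, 4, 5, 6, 2, 2, 6, 1, 6, 2, 4, 3, 3, 8, 3, 4, 2]
198 [1, 1, 2, 6, 5, 0, 1, 5, 1, 2, 5, 1, 4, 4, 7, 1, 3, 2, 1, 5, 1, 3, 3, 7]
199 [1, 1, 3, 1, 6, 2, 2, 6, 2, 7, 1, 3, 2, 0, 4, 4, 0, 2, 4, 5, 4, 1, 3, 4]
0.095 1 0.487 0.0 0.0749
0.098 34 0.4865 0.0113 0.0729
0.101 46 0.4864 0.0117 0.0729
0.104 47 0.4862 0.0115 0.0728
0.107 53 0.4862 0.0145 0.0728
0.11 72 0.4861 0.0173 0.073
0.113 91 0.4861 0.0179 0.0729
0.116 95 0.4862 0.0177 0.0728
0.119 90 0.4861 0.0177 0.0731
0.122 106 0.4862 0.0179 0.0723
0.125 155 0.4863 0.0179 0.0729
0.128 371 0.4867 0.0176 0.0732
0.131 89 0.4891 0.0176 0.0734
0.134 127 0.4901 0.0177 0.0731
0.137 119 0.4901 0.0179 0.073
0.14 112 0.4902 0.0177 0.0726
```

The grip's underside is at about 0.0965, so the tip is about 53.5 mm below the axis and seated, with the spring pulling down. Press 2.5 mm further to centre it, then release.

Request:
arm_command(targets=[[0,0,1,0,0],[0,0,2,0,0],[0,0,2.5,0,0],[0,0,2.5,0,0],[0,0,2.5,0,0]])

```text
time: 22.15
position: [0.5033, 0.0741, 0.1134]
tool_rot: [-0.107, 3.138, 0.0]
wrist_force: [4.0, 0.4, 5.1]
opening: 0.12
gripper_force: 79.2
```

Request:
arm_command(targets=[[0,0,0,0,20],[0,0,0,0,30],[0,0,0,0,35],[0,0,0,0,35],[0,0,0,0,35]])

```text
time: 22.65
position: [0.5028, 0.0741, 0.1126]
tool_rot: [0.107, -3.139, 0.0]
wrist_force: [0.1, -0.9, -0.3]
opening: 0.406
gripper_force: 0.0
```

Request:
arm_command(targets=[[0,0,-15,0,35],[0,0,-40,0,35],[0,0,-70,0,35],[0,0,-100,0,35],[0,0,-120,0,35]])

```text
time: 23.15
position: [0.5031, 0.0741, 0.2364]
tool_rot: [-0.107, 3.137, 0.0]
wrist_force: [-0.0, 0.0, 0.2]
opening: 0.411
gripper_force: 0.0
```

Request:
arm_command(targets=[[0,0,0,0,35],[0,0,0,0,35],[0,0,0,0,35],[0,0,0,0,35],[0,0,0,0,35]])

```text
time: 23.65
position: [0.5027, 0.074, 0.2321]
tool_rot: [0.107, -3.139, 0.0]
wrist_force: [-0.5, -0.1, 0.4]
opening: 0.409
gripper_force: 0.0
```

```bash
python3 -c "
from h import *
state()
p,d,i=snap('wrist');X=pts(d,i)
m=(abs(X[...,0]-.503)<.03)&(abs(X[...,1]-.073)<.015)&(X[...,2]>.094)&(X[...,2]<.16); q=X[m]
for lo,hi in((.094,.12),(.12,.132),(.132,.16)):
    s=q[(q[:,2]>lo)&(q[:,2]<hi)]
    if len(s): print(lo,len(s),s.min(0).round(4),s.max(0).round(4),[np.round(a,1) for a in cv2.minAreaRect((s[:,:2]*1000).astype(np.float32))])
s=q[q[:,2]>.11]
f=q[(q[:,0]<.489)&(q[:,2]<.128)]; A=np.c_[f[:,2],np.ones(len(f))]; print('tilt x,y',np.linalg.lstsq(A,f[:,:2],rcond=None)[0][0].round(3), f.min(0).round(4),f.max(0).round(4))
# head/bush gap: profile z along pin
for y in np.arange(.128,.16,.003):
    b=X[(abs(X[...,1]-y)<.0015)&(abs(X[...,0]-.492)<.012)]; b=b[b[:,2]>.06]
    if len(b): print(round(y,3),b[:,2].max().round(4))
"
```

```text
t 23.65 p [0.5027 0.074  0.2321] R
 [[-0.998 -0.068 -0.001]
 [-0.068  0.998 -0.   ]
 [ 0.001 -0.    -1.   ]] 
F [-0.5 -0.1  0.4] T [ 0.05 -0.04  0.02] op 0.40851488242586514 0.0
0.094 110 [0.4902 0.0676 0.0941] [0.5118 0.0818 0.1199] [array([499.2,  78.3]), array([24. , 10.5]), np.float64(39.4)]
0.12 365 [0.4913 0.0682 0.12  ] [0.5232 0.0824 0.1319] [array([507.3,  75.4]), array([31.9, 12. ]), np.float64(5.6)]
0.132 157 [0.4968 0.0726 0.1322] [0.517  0.0785 0.1414] [array([507. ,  75.5]), array([20.3,  4.7]), np.float64(4.0)]Traceback (most recent call last):
  File "<string>", line 10, in <module>
    f=q[(q[:,0]<.489)&(q[:,2]<.128)]; A=np.c_[f[:,2],np.ones(len(f))]; print('tilt x,y',np.linalg.lstsq(A,f[:,:2],rcond=None)[0][0].round(3), f.min(0).round(4),f.max(0).round(4))
                                                                                                                                              ~~~~~^^^
    return umr_minimum(a, axis, None, out, keepdims, initial, where)
ValueError: zero-size array to reduction operation minimum which has no identity
```

The wrist depth suggests the grip moved about 4 mm in +x on release. I'll check tilt from the side camera by comparing the leg below the pin with the grip above it.

```bash
python3 -c "
from h import *
z=np.load('s5.npz')['p'].astype(float)
P=np.mean([cams.snapshot('side')[0].astype(float) for _ in range(4)],0); i=cams.camera_info('side')
D=np.abs(P-z).sum(2)
for v in range(152,190): print(v,D[v,270:296].astype(int).tolist())
g=P.mean(2)
print('gray')
for v in range(146,168): print(v,g[v,270:296].astype(int).tolist())
R=np.array(i['R']);o=-R.T@i['t']
for x,y,zz in((.4955,.073,.13),(.4955,.073,.055),(.487,.073,.11),(.519,.073,.11)):
  c=R@[x,y,zz]+i['t'];print((x,zz),i['fx']*c[0]/c[2]+i['cx'],i['fy']*c[1]/c[2]+i['cy'])
"
```

```text
152 [3, 1, 2, 1, 1, 3, 0, 1, 26, 17, 7, 52, 6, 74, 36, 3, 5, 3, 1, 1, 1, 1, 1, 1, 1, 3]
153 [4, 0, 2, 2, 0, 1, 1, 4, 25, 20, 4, 1, 16, 101, 103, 12, 1, 0, 2, 1, 1, 4, 1, 2, 0, 1]
154 [1, 4, 3, 2, 0, 1, 1, 4, 26, 18, 6, 2, 50, 19, 24, 0, 1, 0, 1, 1, 2, 1, 1, 1, 4, 1]
155 [1, 0, 1, 1, 1, 1, 0, 1, 23, 16, 6, 5, 1, 10, 10, 4, 3, 1, 5, 3, 0, 1, 2, 1, 2, 1]
156 [6, 1, 1, 3, 2, 2, 0, 0, 22, 16, 6, 2, 9, 9, 3, 2, 1, 7, 1, 1, 2, 3, 1, 1, 1, 0]
157 [2, 1, 5, 2, 2, 1, 1, 4, 24, 20, 2, 12, 62, 77, 9, 4, 1, 2, 1, 5, 1, 2, 2, 2, 1, 2]
158 [0, 1, 2, 2, 1, 3, 1, 2, 29, 26, 46, 49, 140, 138, 30, 1, 9, 1, 1, 2, 0, 2, 1, 0, 1, 2]
159 [1, 2, 1, 6, 1, 2, 3, 4, 24, 26, 110, 135, 15, 104, 3, 26, 7, 1, 2, 5, 1, 1, 0, 1, 3, 2]
160 [0, 4, 1, 4, 2, 1, 0, 4, 30, 9, 45, 2, 6, 1, 1, 38, 33, 2, 2, 3, 1, 1, 1, 3, 2, 0]
161 [3, 0, 4, 1, 1, 2, 2, 7, 19, 28, 53, 16, 7, 4, 7, 31, 25, 3, 3, 0, 1, 1, 3, 0, 2, 1]
162 [1, 2, 3, 1, 2, 2, 2, 11, 30, 163, 43, 57, 23, 23, 19, 13, 7, 7, 8, 2, 3, 3, 1, 0, 1, 1]
163 [2, 4, 2, 1, 0, 2, 1, 14, 66, 208, 190, 159, 165, 156, 158, 163, 167, 87, 5, 8, 1, 0, 2, 1, 0, 2]
164 [1, 0, 2, 2, 
[... 4837 characters left out ...]
[104, 104, 105, 104, 102, 101, 100, 105, 80, 42, 49, 49, 49, 49, 49, 49, 47, 38, 81, 107, 105, 104, 104, 104, 104, 103]
165 [104, 104, 103, 103, 98, 117, 137, 135, 95, 43, 50, 52, 52, 52, 52, 52, 50, 41, 82, 108, 105, 104, 104, 103, 104, 104]
166 [104, 104, 103, 107, 107, 157, 195, 176, 111, 42, 51, 52, 53, 52, 52, 51, 49, 58, 92, 107, 105, 104, 105, 104, 104, 104]
167 [105, 105, 103, 115, 134, 158, 174, 139, 72, 44, 51, 53, 53, 53, 53, 50, 47, 88, 111, 106, 104, 104, 103, 104, 104, 104]
(0.4955, 0.13) 279.25640210397637 160.83457542805834
(0.4955, 0.055) 279.477938615178 182.56493796697663
(0.487, 0.11) 276.74328665961053 166.79194207253568
(0.519, 0.11) 286.4212230466233 166.52875607513707
```

The numbers aren't clear enough to judge the tilt. I'll back the arm toward -x so the wrist camera sees the grip's front face, as it did before release, and fit its slope.

Request:
arm_command(targets=[[15,0,0,0,35],[35,0,0,0,35],[55,0,10,0,35],[70,0,20,0,35],[70,0,25,0,35]])

```text
time: 24.4
position: [0.432, 0.0692, 0.2073]
tool_rot: [-0.107, 3.14, 0.0]
wrist_force: [0.4, 0.3, 0.1]
opening: 0.407
gripper_force: 0.0
```

Request:
arm_command(targets=[[0,0,0,0,35],[0,0,0,0,35],[0,0,0,0,35],[0,0,0,0,35],[0,0,0,0,35]])

```text
time: 24.9
position: [0.4333, 0.0693, 0.2079]
tool_rot: [0.107, -3.14, 0.0]
wrist_force: [0.5, 0.2, -0.5]
opening: 0.407
gripper_force: 0.0
```

```bash
python3 -c "
from h import *
state()
for k in range(2):
    p,d,i=snap('wrist');X=pts(d,i)
    q=X[(abs(X[...,0]-.503)<.03)&(abs(X[...,1]-.074)<.015)&(X[...,2]>.088)&(X[...,2]<.15)]
    for lo in np.arange(.09,.146,.004):
        s=q[abs(q[:,2]-lo)<.002]
        if len(s)>2: print(round(lo,3),len(s),'x',np.percentile(s[:,0],[2,50,98]).round(4),'y',s[:,1].min().round(4),s[:,1].max().round(4))
    t=q[(q[:,2]>.122)&(q[:,2]<.134)]
    print(cv2.minAreaRect((t[:,:2]*1000).astype(np.float32)))
    A=np.c_[t[:,:2],np.ones(len(t))];print('top slope',np.linalg.lstsq(A,t[:,2],rcond=None)[0])
    e=q[q[:,2]>.136]; print('eye',e.min(0),e.max(0))
"
```

```text
t 24.9 p [0.4333 0.0693 0.2079] R
 [[-0.998 -0.068 -0.   ]
 [-0.068  0.998 -0.   ]
 [ 0.    -0.    -1.   ]] 
F [ 0.5  0.2 -0.5] T [-0.01  0.   -0.05] op 0.407208869984526 0.0
0.09 207 x [0.4899 0.4948 0.5009] y 0.0592 0.089
0.094 17 x [0.4901 0.4908 0.4928] y 0.0676 0.0781
0.098 29 x [0.4901 0.4909 0.4939] y 0.0676 0.079
0.102 33 x [0.4904 0.4911 0.494 ] y 0.0677 0.0789
0.106 38 x [0.4904 0.4915 0.4941] y 0.0678 0.0788
0.11 35 x [0.4907 0.4916 0.4945] y 0.0679 0.0797
0.114 42 x [0.4909 0.4918 0.4948] y 0.068 0.0797
0.118 43 x [0.4913 0.4921 0.4952] y 0.0681 0.0795
0.122 174 x [0.4915 0.5068 0.5218] y 0.0683 0.0822
0.126 167 x [0.4924 0.4986 0.5179] y 0.0691 0.0805
0.13 25 x [0.4957 0.4971 0.4987] y 0.0725 0.0773
0.134 36 x [0.497  0.4987 0.5013] y 0.0725 0.0774
0.138 94 x [0.4991 0.5042 0.5163] y 0.0727 0.0784
0.142 27 x [0.5042 0.5079 0.511 ] y 0.074 0.0778
((506.979248046875, 75.35132598876953), (30.98600959777832, 11.773774147033691), 5.715290546417236)
top slope [-0.09247858 -0.01067802  0.17225021]
eye [0.49827801 0.0726757  0.13604977] [0.5164701  0.07836222 0.14170797]
0.09 19
[... 211 characters left out ...]
0.4915 0.4944] y 0.0678 0.0788
0.11 39 x [0.4905 0.4916 0.4942] y 0.0679 0.0798
0.114 37 x [0.4912 0.4917 0.4949] y 0.068 0.0796
0.118 45 x [0.4912 0.4922 0.4951] y 0.0681 0.0795
0.122 182 x [0.4917 0.508  0.5215] y 0.0682 0.0822
0.126 159 x [0.4923 0.4976 0.5182] y 0.069 0.08
0.13 23 x [0.4957 0.4971 0.5005] y 0.0724 0.0773
0.134 37 x [0.4967 0.4988 0.501 ] y 0.0726 0.0774
0.138 103 x [0.4992 0.5048 0.5165] y 0.0728 0.0783
0.142 20 x [0.5036 0.5077 0.5099] y 0.0746 0.0778
((506.79998779296875, 75.31409454345703), (31.01929473876953, 11.87356185913086), 5.957556247711182)
top slope [-0.10011963 -0.00313802  0.17561804]
eye [0.49894448 0.07278276 0.13607631] [0.51723278 0.0783197  0.1418818 ]
```

The grip leans about 0.055 rad (limit 0.15). The tip is within about 2 mm of the axis and fully down, the bent leg is closed, and the arm is clear. Handing in.

```bash
python3 -c "
from h import *
print(r.job_done())"
```

```text
the job is handed in; nothing more can be done
None
```

I pushed the pin home, put the clip through the cross-hole until its bent leg sprung closed round the pin, released it and handed the job in at about 25 s. The hand-in gave no verdict; I measured the clip leaning about 0.055 rad (limit 0.15), with its tip an estimated 2 mm from the pin axis.

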